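Put the sharpened carving tools and their stones away

TASK

Sharpening is finished, so put everything back on its own holder: each oilstone flat and square on the holder of its own length, between the two end cleats; the block plane centred along its green rest with its toe up on the pale strip so the iron hangs clear; and the gouge lying along its notched rest, handle in the low wide notch and blade in the high narrow one. Leave the round paste tin and the carved sample block where they are.

Things in the scene. Friction and masses are not known exactly. Their poses are not given: they have to be found in the camera images.
- long_stone_mid (a point): Centre of the loose long oilstone: a plain orange-tan block 150 mm long (x) x 50 wide (y) x 25 high (z), lying flat on the bench; 0.3 to 0.55 kg. Turned half round it is the same.
- short_stone_mid (a point): Centre of the loose short oilstone: a plain white block 100 mm long (x) x 40 wide (y) x 22 high (z), lying flat on the bench; 0.15 to 0.25 kg. Turned half round it is the same.
- plane_mid (a point): Middle of the loose steel block plane, 20 mm above its flat sole; it stands on its sole, 136 mm long (x), 42 wide (y), 0.4 to 0.7 kg. +x points to the toe (front, small brass knob). Grip the flat dark cheeks, 42 apart: from the sole up to 26 mm, x from -59 to +51 mm. The iron and brass cap over the rear, 34 wide, rise to 46 mm above the sole.
- gouge_handle (a point): Grip point on the loose gouge's handle axis, 13 mm above its underside, near the balance point. +x points to the cutting edge. Pale octagonal handle 26 mm across flats, x = -72 to +28 mm from here; then brass ferrule, thin round shank, and steel blade 14 wide, x = +78 to +130 mm. Lies flat on the bench; 0.10 to 0.16 kg.
- long_holder: Long stone's holder, fixed to the bench: dark board 200 mm long (x) x 60 wide (y) x 10 thick, a red-brown cleat across each end, 15 long, standing 10 mm above the board; 170 clear between cleats, sides open. Origin: centre of the underside, on the bench. The stone belongs centred on the board's top, z = 10 mm.
- short_holder: Short stone's holder, fixed to the bench: pale board 150 mm long (x) x 50 wide (y) x 10 thick, a brown cleat across each end, 15 long, standing 10 mm above the board; 120 clear between cleats, sides open. Origin: centre of the underside, on the bench. The stone belongs centred on the board's top, z = 10 mm.
- plane_rest: Plane's rest, fixed to the bench: green board 165 mm long (x) x 72 wide (y) x 8 thick, one pale strip across it near its +x end (x = 46 to 58, 5 high above the board). Origin: centre of the underside, on the bench. The plane belongs centred over the origin, toe towards +x on the strip, heel on the board: slopes 2.5 degrees, middle point at z = 31 mm.
- gouge_rest: Gouge's rest, fixed: plywood board 190 mm (x) x 70 (y) x 6 with two notched cross-pieces 20 thick. At x = -75 (handle): notch 46 wide, floor z = 24, horns to 36. At x = +70 (blade): notch 34 wide, floor z = 34, horns to 46. Origin: centre of underside, on the bench. The gouge belongs about level along it, edge to +x, handle point at x = -30, y = 0, z = 37 mm.
- tin_mid (a point): Centre of a loose bystander to be left alone: a closed round tin of honing paste, aluminium with a blue lid, 65 mm across and 29 high (point 14.5 above the bench).
- sample_mid (a point): Centre of a loose bystander to be left alone: a red-brown wooden block with a carved spiral, 90 mm (x) x 80 (y) x 22 high.

How it is judged:
By the outcome, as a careful person would: the job done as asked, in the order asked, and still so for the second after the job is handed in, with the robot touching nothing.
It also fails if it takes over 125 s, if anything falls off the work surface, if the arm or the gripper's body presses on something with over 40 N, if the wrist force passes 120 N, or if a joint passes its speed limit or range.

ROBOT

A 6-joint arm with a two-finger parallel gripper is mounted at the origin on the work surface. World frame = base frame: x ahead of the robot, y to its left, z up, the work surface at z = 0. Lengths are in m, angles in rad, forces in N, time in s.
With the tool pointing down it reaches from about 0.375 to 0.975 m from the base axis. Payload 3.8 kg.
Tool frame: the origin (TCP) lies where the fingers leave the gripper's body, on its centre line; the fingertips stand 73 mm ahead of it and the grasp point (between the pads) lies 54 mm ahead of it; z points along the fingers, y is the line along which they close (so a half turn about z gives the same grasp; the last joint's range is limited). The gripper opens to 85 mm and grips with 20 to 120 N. Pads are 22 mm wide; open, the fingers measure 114 mm over their backs; the gripper's body (76 mm by 85 mm) begins 54 mm behind the grasp point. The pads swing forward as they close: fully open they stand 13 mm farther back than shut.
Start: joints at [1.261, 0.264, 1.604, -0, 1.274, -0.037], TCP at [0.182, 0.65, 0.304] pointing down, gripper open.
Joint ranges: [-2.63, 2.63], [-0.94, 2.18], [0.31, 2.57], [-1.31, 4.45], [0, 2.66], [-2.55, 2.55]. Speed limits (rad/s): [2.57, 2.57, 3.14, 3.14, 3.14, 3.14].

INTERFACE

Orientations are given as a rotation vector (axis times angle).
In Python, from workcell import read_state, viewer, bot gives the robot as it stands.
- The arm moves only by the tool jog_arm, never from a script. Its argument "increments" is a list that holds one entry, the list of rows, each a list of 7 numbers: the shift along the tool's x, y, z in units of 30 mm (1.0 is 30 mm), then the turn, a rotation vector about the tool's x, y, z in units of 6 degrees (1.0 is 6 degrees), then the opening, from -1 (shut) to 1 (fully open). A call has exactly 5 rows; each row shifts and turns the commanded pose from where the row before left it, along the tool's axes as they then stand; what a row does not reach is not made up. A row lasts 1/12 s, in which the tool goes at most 41.7 mm and 7.16 degrees, less where a joint would pass 70% of its speed; a pose out of reach is approached as far as the arm can. A call is refused whole if a number of a shift passes 1 or a number of a turn 1, either way. A call with a gripper value outside its range is refused whole. The fingers move at their own pace and stop on an object; "force" is the grip in N (left out, the last holds). Time passes only in rows, so rows that do not move let the fingers close, or fill a call up. It gives the time, the measured TCP pose, the force, the opening and the grip force at its end, in the units of the state.
- read_state(): the state, without advancing time (a new reading comes with each control period).
- viewer.read_camera(name): name is "scene" or "top"; returns (picture, depth): 420x560x3 uint8, blue, green, red; 420x560 float32, m along the optical axis (not along the pixel's ray), 0 where there is no reading.
- viewer.camera_params(name): a dict with "fx", "fy", "cx", "cy" (pixels), "R" (3x3) and "t" (3): a world point X has camera coordinates R X + t. Camera axes: x right, y down, z forward; pixel columns grow to the right and rows downward; lengths in m; the calibration is good to about 2 mm. A picture is of the moment at which its call begins. camera_params takes no time and is no camera call.
- bot.finish_job(): hands the job in; it is judged then, once.
The state is a dict: "time": time; "q": joint angles; "joint_vel": joint speeds; "joint_torque": joint torques, N m; "tool_pos": TCP position; "tcp_rot": TCP orientation; "wrist_force": force on the tool from outside, world axes, zero at the start; "torque": the same for the moment, N m; "width": opening from 0.0 (shut) to 1.0 (fully open); "grip_force": force on a finger pad.
Only numpy, scipy, OpenCV 4.12 (cv2) and the standard library are available. Lean on these libraries where they do the work, as an engineer would, in place of code of your own. Each camera call takes 0.05 s, during which the arm holds its last target. There are 200 camera calls.

## Working session

There is one attempt and no reset: what is moved stays moved. The work goes in short steps, Python scripts to look and compute and a tool call to move; the robot and the scene stay as the last step left them, time stands still between calls to the robot, and variables do not carry over. Pictures are saved under pics/ and viewed, at most 14 in all, crops included, and the job is handed in when it is done.

Besides the shell and the picture viewer there is one more tool, called after ">>>" in YAML: its name, and indented under it one key for each argument. jog_arm: Moves the arm, as the interface text tells. Its arguments: {"type":"object","properties":{"increments":{"type":"array","items":{"type":"array","items":{"type":"array","items":{"type":"number"}}}},"force":{"type":"number"}},"required":["increments"]}

```bash
ls; mkdir -p pics
python3 - <<'E'
from workcell import read_state, viewer, bot
import cv2,numpy as np
s=read_state();print(s['time'],s['tool_pos'],s['tcp_rot'],s['width'])
for n in('top','scene'):
    p,d=viewer.read_camera(n);cv2.imwrite(f'pics/{n}0.png',p);np.save(f'{n}0.npy',d)
    c=viewer.camera_params(n);print(n,c, -np.array(c['R']).T@c['t'])
E
```

```text
pics
0.0 [0.18172058 0.64949705 0.30258466] [-0.42720589 -3.11202535  0.00336466] 1.0011872557864359
top {'fx': 424.0832180302185, 'fy': 424.0832180302185, 'cx': 283.30818732562136, 'cy': 210.83470445305866, 'R': array([[ 0.01588911, -0.99927807,  0.03450903],
       [-0.99316008, -0.01976585, -0.11507551],
       [ 0.11567453, -0.03244454, -0.99275715]]), 't': array([-0.01849567,  0.5812675 ,  0.87032104])} [0.47691158 0.02124409 0.93154536]
scene {'fx': 425.4508232344619, 'fy': 425.4508232344619, 'cx': 273.55481292991493, 'cy': 213.26457363824218, 'R': array([[-0.03453593,  0.99915252, -0.02239462],
       [ 0.66097113,  0.00602772, -0.75038712],
       [-0.74961619, -0.04071751, -0.66061914]]), 't': array([-0.00219727, -0.34820827,  1.48399812])} [1.34250875 0.06471903 0.71901735]
```

View pics/top0.png

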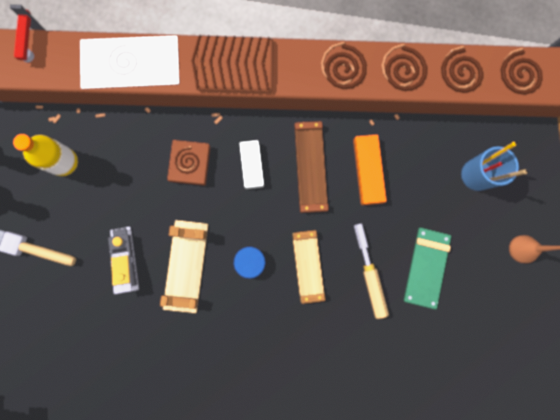

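View pics/scene0.png

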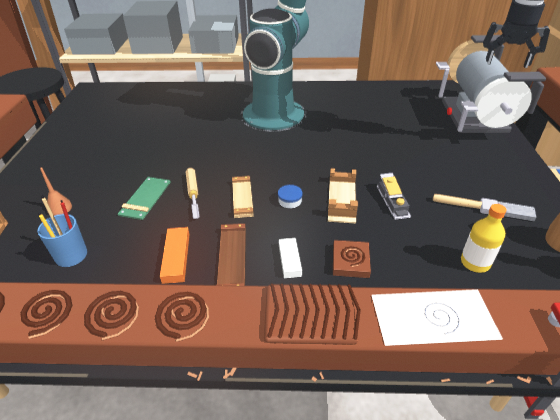

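The top view shows the long holder at about (312,167), the short holder at (309,267), the orange stone at (370,170) and the white stone at (251,164). The plane is at (122,260), the gouge rest at (185,267), the plane rest at (428,268), the gouge at (371,270), the tin at (249,263) and the sample block at (189,162). Next I'll measure poses from colour masks and depth, and zoom in on the gouge rest and plane.

```bash
cat > h.py <<'E'
from workcell import read_state, viewer, bot
import cv2,numpy as np
from scipy.spatial.transform import Rotation as Ro
def cast(n,uv,z):
    c=viewer.camera_params(n);R=np.array(c['R']);C=-R.T@c['t']
    uv=np.atleast_2d(np.array(uv,float));r=np.c_[(uv[:,0]-c['cx'])/c['fx'],(uv[:,1]-c['cy'])/c['fy'],np.ones(len(uv))]@R
    return C+r*((z-C[2])/r[:,2])[:,None]
def cloud(n,d):
    c=viewer.camera_params(n);v,u=np.mgrid[:420,:560]
    P=np.dstack([(u-c['cx'])/c['fx']*d,(v-c['cy'])/c['fy']*d,d])
    return (P-c['t'])@np.array(c['R'])
def rect(xy):
    (cx,cy),(w,h),a=cv2.minAreaRect(xy.astype(np.float32))
    if w<h:w,h,a=h,w,a+90
    a=(a+90)%180-90
    return np.round([cx,cy,w,h,a],4)
E
python3 - <<'E'
from h import *
p=cv2.imread('pics/top0.png');d=np.load('top0.npy');P=cloud('top',d)
# regions u0,v0,u1,v1
reg=dict(long=(348,128,392,210),short=(235,135,268,192),lhold=(290,118,332,216),shold=(288,226,330,306),plane=(103,220,142,298),grest=(158,215,214,318),prest=(400,222,456,312),gouge=(350,220,392,322),tin=(230,243,270,282),sample=(165,137,213,188))
hsv=cv2.cvtColor(p,cv2.COLOR_BGR2HSV)
top=dict(long=.025,short=.022,lhold=.010,shold=.010,plane=.026,grest=.006,prest=.008,gouge=.02,tin=.029,sample=.022)
for k,(a,b,c,e) in reg.items():
    m=np.zeros(p.shape[:2],np.uint8);m[b:e,a:c]=(hsv[b:e,a:c,2]>70)
    n,l,st,_=cv2.connectedComponentsWithStats(m);i=1+st[1:,4].argmax();ys,xs=np.where(l==i)
    z=P[ys,xs,2]
    r=rect(cast('top',np.c_[xs,ys],top[k])[:,:2])
    s=abs(z-top[k])<.005
    print(k,len(xs),'z pct',np.round(np.percentile(z,[2,25,50,75,98]),3),'ray',r,'topface',rect(P[ys[s],xs[s],:2]) if s.sum()>20 else '')
A=cv2.resize(p[205:325,95:225],None,fx=4,fy=4,interpolation=cv2.INTER_CUBIC)[:, :]
s=cv2.imread('pics/scene0.png');B=cv2.resize(s[155:235,310:430],None,fx=4,fy=4,interpolation=cv2.INTER_CUBIC)
cv2.imwrite('pics/c1.png',A);cv2.imwrite('pics/c2.png',B)
E
```

```text
long 2016 z pct [-0.002  0.021  0.024  0.025  0.028] ray [ 0.6796 -0.1951  0.1596  0.0629  6.4233] topface [ 0.681  -0.198   0.1503  0.051   6.3773]
short 1124 z pct [-0.003  0.005  0.021  0.022  0.025] ray [0.6852 0.064  0.1115 0.0493 8.0241] topface [0.6866 0.063  0.0999 0.0398 7.9625]
lhold 2717 z pct [-0.001  0.008  0.01   0.012  0.022] ray [ 0.6865 -0.0674  0.2089  0.0662  4.3338] topface [ 0.6807 -0.0687  0.1904  0.0607  4.3869]
shold 1964 z pct [-0.002  0.008  0.01   0.012  0.022] ray [ 0.4652 -0.0641  0.1575  0.0582  7.6855] topface [ 0.4635 -0.0651  0.1403  0.0502  7.7505]
plane 1781 z pct [-0.002  0.011  0.027  0.037  0.046] ray [ 0.4729  0.3288  0.142   0.0565 10.3557] topface [ 0.4707  0.3297  0.1094  0.0427 11.1616]
grest 3473 z pct [-0.002  0.004  0.006  0.009  0.047] ray [ 0.4628  0.2046  0.1991  0.0867 -5.0115] topface [ 0.4627  0.2049  0.1995  0.0869 -4.5319]
prest 2799 z pct [-0.002  0.006  0.008  0.009  0.014] ray [  0.4653  -0.3271   0.1703   0.0824 -12.9587] topface [  0.4677  -0.3274   0.1673   0.0782 -12.738 ]
gouge 1320 z pct [-0.003  0.002  0.017  0.024  0.028] ray [ 0.4588 -0.1948  0.2115  0.0355 14.8476] topface [ 0.46   -0.1969  0.202   0.0271 14.9117]
tin 916 z pct [-0.002  0.026  0.028  0.03   0.032] ray [0.4722 0.0634 0.0712 0.0695 1.1955] topface [ 0.4728  0.0621  0.063   0.0628 27.6213]
sample 1748 z pct [-0.002  0.02   0.022  0.023  0.026] ray [ 0.6863  0.2005  0.0971  0.0871 -4.7191] topface [ 0.6875  0.2002  0.0907  0.0806 -4.4808]
```

View pics/c1.png

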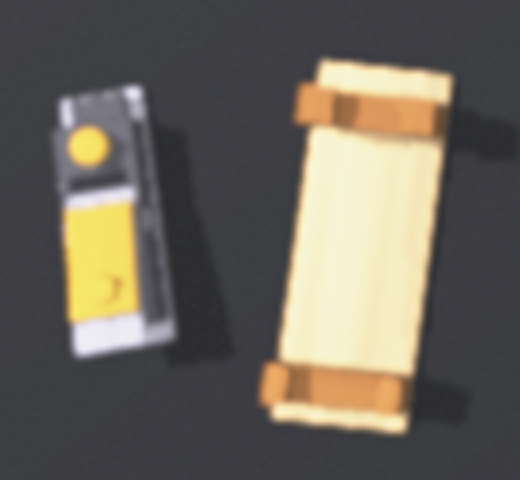

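View pics/c2.png

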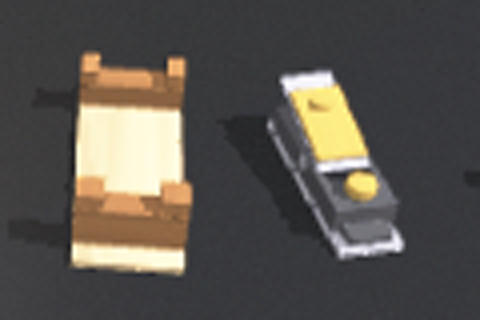

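c1 and c2 show that the gouge rest's narrow, taller notch is at the +x end (top of the top view, nearest the scene camera). The plane's toe knob also points to +x. So everything lies within ±15° of world x.

```bash
cat >> h.py <<'E'
def yawframe():
    s=read_state();R=Ro.from_rotvec(s['tcp_rot']).as_matrix();return s,R
def go(x,y,z,yaw,pitch=0):
    """object-frame yaw deg -> print rel move: turn first (tool z), then shift in new tool frame, in units"""
    s,R=yawframe();p=np.array(s['tool_pos'])
    yw=np.radians(yaw);X=-np.array([np.cos(yw),np.sin(yw),0]);Y=np.array([-np.sin(yw),np.cos(yw),0])
    T=np.c_[X,Y,np.cross(X,Y)]@Ro.from_euler('y',pitch,degrees=True).as_matrix()
    dr=Ro.from_matrix(R.T@T).as_rotvec(degrees=True)/6
    D=np.array([x,y,z])-p
    print('t',round(s['time'],2),'w',round(s['width'],3),'pos',p.round(4),'TURN',dr.round(2),'SHIFT(after turn)',(T.T@D/.03).round(2))
E
python3 - <<'E'
from h import *
C={}
for n in('top','scene'):
    p=cv2.imread(f'pics/{n}0.png');d=np.load(f'{n}0.npy');P=cloud(n,d);V=cv2.cvtColor(p,cv2.COLOR_BGR2HSV)[...,2]
    ok=(d>0);C[n]=P
    def pts(x,y,z0,z1,rx=.13,ry=.06):
        return P[ok&(abs(P[...,0]-x)<rx)&(abs(P[...,1]-y)<ry)&(P[...,2]>z0)&(P[...,2]<z1)]
    for k,a in dict(long=(.681,-.198,.021,.03,.1),short=(.687,.063,.018,.027,.09),lholdTop=(.681,-.069,.016,.026),sholdTop=(.4635,-.065,.016,.026,.1),
      lh=(.681,-.069,.005,.026),sh=(.4635,-.065,.005,.026,.1),
      grest=(.463,.205,.003,.06),greAll=(.463,.205,.03,.06),prest=(.466,-.327,.004,.03,.12,.075),strip=(.466,-.327,.0115,.03,.12,.07),gouge=(.455,-.197,.006,.04,.12,.055),handle=(.42,-.2,.02,.04,.085,.055),plane=(.472,.33,.021,.03,.1)).items():
        q=pts(*a)
        if len(q)>10: print(n,k,len(q),rect(q[:,:2]))
P=C['scene'];m=(np.load('scene0.npy')>0)&(abs(P[...,0]-.18)<.1)&(abs(P[...,1]-.65)<.1)&(P[...,2]>.19)
print('grip low z',np.percentile(P[m][:,2],[0,1,3]))
go(.681,-.198,.16,6.4)
E
```

```text
top long 1518 [ 0.681  -0.198   0.1503  0.051   6.3773]
top short 813 [0.6866 0.063  0.0999 0.0398 7.9625]
top lholdTop 365 [ 0.6855 -0.0679  0.2004  0.0586  4.481 ]
top sholdTop 326 [ 0.466  -0.0646  0.1499  0.0499  7.7559]
top lh 2427 [ 0.674  -0.0543  0.2232  0.0932  2.7924]
top sh 1641 [ 0.4815 -0.0727  0.1793  0.083  12.251 ]
top grest 3047 [0.4611 0.2047 0.2567 0.1186 0.8319]
top greAll 460 [ 0.4604  0.1997  0.1647  0.0703 -5.3299]
top prest 2474 [ 0.4649 -0.3255  0.2295  0.135  -4.2098]
top strip 173 [  0.4658  -0.3281   0.1545   0.072  -11.144 ]
top gouge 940 [ 0.46   -0.1969  0.202   0.0271 14.9117]
top handle 522 [ 0.417  -0.2083  0.1119  0.0258 13.7747]
top plane 461 [ 0.4707  0.3297  0.1094  0.0427 11.1616]
scene long 1044 [ 0.6836 -0.1992  0.1521  0.0505  5.9081]
scene short 589 [0.6878 0.0617 0.103  0.0399 8.0178]
scene lholdTop 171 [ 0.683  -0.0688  0.1937  0.0588  4.0828]
scene sholdTop 151 [ 0.4679 -0.0658  0.1533  0.0483  7.2622]
scene lh 1615 [ 0.6831 -0.0699  0.1938  0.0604  4.3368]
scene sh 733 [ 0.4682 -0.0657  0.1537  0.0499  7.7421]
scene grest 1282 [ 0.4704  0.2085  0.1844  0.0908 -5.33  ]
scene greAll 271 [ 0.4632  0.1977  0.169   0.07   -4.581 ]
scene prest 1046 [  0.4683  -0.328    0.1656   0.0746 -12.9768]
scene strip 52 [ 5.19500e-01 -3.39400e-01  7.27000e-02  1.24000e-02  7.77182e+01]
scene gouge 386 [ 0.4602 -0.1984  0.2056  0.0257 14.5371]
scene handle 170 [ 0.4185 -0.2083  0.1132  0.0221 14.6435]
scene plane 243 [ 0.4752  0.3291  0.1105  0.0426 10.2484]
grip low z [0.19000834 0.19245953 0.19924188]
t 0.1 w 1.001 pos [0.1817 0.6495 0.3027] TURN [-0.02 -0.   -3.67] SHIFT(after turn) [-13.39 -29.93   4.76]
```

>>> jog_arm:
  increments:
    - [[-0.2,-0.7,0,0,0,-0.9,1],[-0.3,-0.8,0,0,0,-0.9,1],[-0.4,-1,0,0,0,-0.9,1],[-0.45,-1,0,0,0,-0.95,1],[-0.45,-1,0,0,0,0,1]]

```text
time: 0.52
tool_pos: [0.226, 0.5121, 0.303]
tcp_rot: [0.181, -3.136, 0.002]
wrist_force: [0.7, -0.6, 0.1]
width: 0.999
grip_force: 0.0
```

>>> jog_arm:
  increments:
    - [[-0.45,-1,0,0,0,0,1],[-0.45,-1,0,0,0,0,1],[-0.45,-1,0,0,0,0,1],[-0.45,-1,0,0,0,0,1],[-0.45,-1,0,0,0,0,1]]

```text
time: 0.93
tool_pos: [0.3102, 0.3705, 0.3035]
tcp_rot: [0.172, -3.136, 0.001]
wrist_force: [0.2, -0.2, 0.1]
width: 1.0
grip_force: 0.0
```

>>> jog_arm:
  increments:
    - [[-0.45,-1,0,0,0,0,1],[-0.45,-1,0,0,0,0,1],[-0.45,-1,0,0,0,0,1],[-0.45,-1,0,0,0,0,1],[-0.45,-1,0,0,0,0,1]]

```text
time: 1.35
tool_pos: [0.3937, 0.2288, 0.3036]
tcp_rot: [0.172, -3.137, 0.0]
wrist_force: [1.1, 0.6, -0.4]
width: 1.001
grip_force: 0.0
```

>>> jog_arm:
  increments:
    - [[-0.45,-1,0.2,0,0,0,1],[-0.45,-1,0.2,0,0,0,1],[-0.45,-1,0.2,0,0,0,1],[-0.45,-1,0.2,0,0,0,1],[-0.45,-1,0.2,0,0,0,1]]

```text
time: 1.77
tool_pos: [0.4771, 0.087, 0.2733]
tcp_rot: [0.172, -3.137, -0.0]
wrist_force: [0.4, 0.6, 0.6]
width: 0.995
grip_force: 0.0
```

```bash
python3 -c "
from h import *
go(.682,-.1985,.16,6.3)"
```

```text
t 1.77 w 0.995 pos [0.4771 0.087  0.2733] TURN [ 0.   -0.   -0.01] SHIFT(after turn) [ -5.74 -10.21   3.78]
```

>>> jog_arm:
  increments:
    - [[-0.57,-1,0.4,0,0,0,1],[-0.57,-1,0.4,0,0,0,1],[-0.57,-1,0.4,0,0,0,1],[-0.57,-1,0.4,0,0,0,1],[-0.57,-1,0.4,0,0,0,1]]

```text
time: 2.18
tool_pos: [0.5787, -0.0527, 0.2128]
tcp_rot: [0.171, -3.136, -0.0]
wrist_force: [0.1, 1.1, -0.3]
width: 0.998
grip_force: 0.0
```

>>> jog_arm:
  increments:
    - [[-0.57,-1,0.3,0,0,0,1],[-0.57,-1,0.3,0,0,0,1],[-0.57,-1,0.3,0,0,0,1],[-0.57,-1,0.3,0,0,0,1],[-0.57,-1,0.3,0,0,0,1]]

```text
time: 2.6
tool_pos: [0.6801, -0.1923, 0.1676]
tcp_rot: [0.171, -3.136, -0.001]
wrist_force: [-0.7, 0.5, 0.6]
width: 1.003
grip_force: 0.0
```

```bash
python3 -c "
from h import *
go(.682,-.1985,.08,6.3)
p,d=viewer.read_camera('scene');P=cloud('scene',d);s=read_state();x,y,z=s['tool_pos']
for sg in(1,-1):
  m=(d>0)&(abs(P[...,0]-x)<.03)&(abs(P[...,1]-y-sg*.05)<.012)&(P[...,2]>.04)&(P[...,2]<z+.01);q=P[m]
  print(len(q),z-np.percentile(q[:,2],[0,2,5,20]) if len(q) else '')
cv2.imwrite('pics/s1.png',p)"
```

```text
t 2.6 w 1.003 pos [ 0.6801 -0.1923  0.1676] TURN [ 0.01 -0.01 -0.01] SHIFT(after turn) [-0.04 -0.21  2.92]
256 [0.0562209  0.05257367 0.04787209 0.03413295]
223 [0.05998138 0.05288496 0.04960772 0.036684  ]
```

View pics/s1.png

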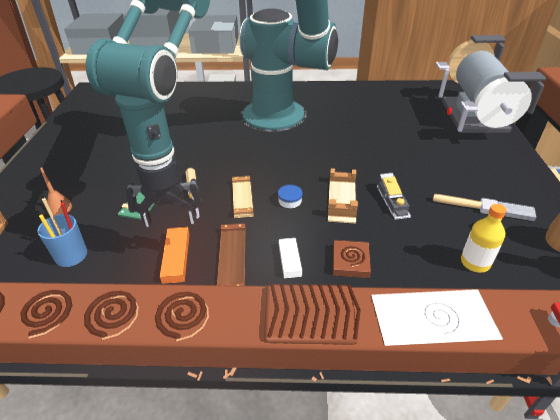

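The picture shows the open gripper above the orange stone. Its tips are 60 mm ahead of the TCP when open, so the 73 mm figure is for the shut gripper. I'll go down and grip.

>>> jog_arm:
  increments:
    - [[0,-0.2,0.65,0,0,0,1],[0,0,0.65,0,0,0,1],[0,0,0.65,0,0,0,1],[0,0,0.65,0,0,0,1],[0,0,0.55,0,0,0,1]]

```text
time: 3.07
tool_pos: [0.6792, -0.1965, 0.0721]
tcp_rot: [0.171, -3.135, -0.001]
wrist_force: [0.0, 0.0, -0.5]
width: 1.0
grip_force: 0.0
```

>>> jog_arm:
  increments:
    - [[0,0,0,0,0,0,0],[0,0,0,0,0,0,-1],[0,0,0,0,0,0,-1],[0,0,0,0,0,0,-1],[0,0,0,0,0,0,-1]]
  force: 60

```text
time: 3.48
tool_pos: [0.6812, -0.197, 0.0759]
tcp_rot: [-0.172, 3.135, -0.001]
wrist_force: [-0.1, -0.5, -2.7]
width: 0.576
grip_force: 65.7
```

>>> jog_arm:
  increments:
    - [[0,0,0,0,0,0,-1],[0,0,0,0,0,0,-1],[0,0,0,0,0,0,-1],[0,0,0,0,0,0,-1],[0,0,0,0,0,0,-1]]

```text
time: 3.9
tool_pos: [0.6811, -0.197, 0.0758]
tcp_rot: [-0.172, 3.135, -0.001]
wrist_force: [-0.8, -0.1, 6.1]
width: 0.569
grip_force: 66.8
```

```bash
python3 -c "
from h import *
go(.6855,-.068,.12,4.4)"
```

```text
t 3.9 w 0.569 pos [ 0.6811 -0.197   0.0758] TURN [-0.01  0.02  0.31] SHIFT(after turn) [-0.47  4.28 -1.47]
```

>>> jog_arm:
  increments:
    - [[0,0,-0.5,0,0,0,-1],[0,0,-0.5,0,0,0.1,-1],[0,0,-0.5,0,0,0.1,-1],[-0.1,0.5,0,0,0,0.1,-1],[-0.1,0.8,0,0,0,0,-1]]

```text
time: 4.32
tool_pos: [0.6848, -0.1598, 0.123]
tcp_rot: [-0.116, 3.134, -0.004]
wrist_force: [1.1, 0.8, -4.3]
width: 0.572
grip_force: 65.5
```

>>> jog_arm:
  increments:
    - [[-0.1,0.9,0,0,0,0,-1],[-0.1,0.9,0,0,0,0,-1],[0,0.8,0,0,0,0,-1],[0,0.3,0,0,0,0,-1],[0,0,0,0,0,0,-1]]

```text
time: 4.73
tool_pos: [0.6823, -0.0678, 0.1204]
tcp_rot: [-0.126, 3.139, 0.001]
wrist_force: [-0.3, 0.5, -3.7]
width: 0.574
grip_force: 65.5
```

```bash
python3 -c "
from h import *
go(.6845,-.068,.087,4.4)
p,d=viewer.read_camera('top');P=cloud('top',d);s=read_state()
V=cv2.cvtColor(p,cv2.COLOR_BGR2HSV)
m=(V[...,0]<18)&(V[...,1]>200)&(V[...,2]>180)&(abs(P[...,2]-.069)<.007)
print(m.sum(),rect(P[m][:,:2]),np.median(P[m][:,2]))
cv2.imwrite('pics/t2.png',cv2.resize(p[90:240,220:420],None,fx=3,fy=3))"
```

```text
t 4.73 w 0.574 pos [ 0.6823 -0.0678  0.1204] TURN [0.   0.   0.03] SHIFT(after turn) [-0.07 -0.01  1.11]
0 [0. 0. 0. 0. 0.] nan
  return _methods._mean(a, axis=axis, dtype=dtype,
  ret = ret.dtype.type(ret / rcount)
```

View pics/t2.png

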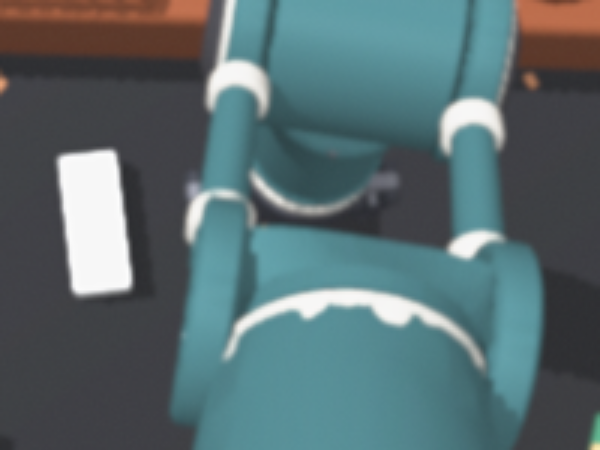

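The arm hides the stone from the top view, and only the white stone is visible at left. There is ample room between the cleats, so I'll lower and release.

>>> jog_arm:
  increments:
    - [[-0.07,0,0.4,0,0,0,-1],[0,0,0.4,0,0,0,-1],[0,0,0.23,0,0,0,-1],[0,0,0.1,0,0,0,-1],[0,0,0,0,0,0,-1]]

```text
time: 5.2
tool_pos: [0.6836, -0.0713, 0.0857]
tcp_rot: [0.12, -3.136, -0.001]
wrist_force: [-5.0, 1.6, 5.0]
width: 0.575
grip_force: 67.5
```

>>> jog_arm:
  increments:
    - [[0,0,0,0,0,0,0.4],[0,0,0,0,0,0,0.4],[0,0,0,0,0,0,0.6],[0,0,-0.2,0,0,0,0.6],[0,0,-0.6,0,0,0,0.8]]

```text
time: 5.62
tool_pos: [0.6822, -0.07, 0.1064]
tcp_rot: [0.122, -3.133, -0.002]
wrist_force: [-0.9, 0.5, -0.2]
width: 0.894
grip_force: 0.0
```

>>> jog_arm:
  increments:
    - [[0,0,-1,0,0,0,1],[0,0,-1,0,0,0,1],[0,0.5,-0.5,0,0,0,1],[0,1,0,0,0,0,1],[0,1,0,0,0,0,1]]

```text
time: 6.03
tool_pos: [0.6799, 0.0052, 0.1873]
tcp_rot: [-0.118, 3.134, 0.0]
wrist_force: [-0.5, 0.4, -1.2]
width: 0.997
grip_force: 0.0
```

```bash
python3 -c "
from h import *
go(.687,.0625,.13,8)
p,d=viewer.read_camera('scene');P=cloud('scene',d)
V=cv2.cvtColor(p,cv2.COLOR_BGR2HSV)
m=(V[...,0]<18)&(V[...,1]>200)&(V[...,2]>180)&(abs(P[...,2]-.035)<.006)
print(m.sum(),rect(P[m][:,:2]),np.median(P[m][:,2]))"
```

```text
t 6.03 w 0.997 pos [0.6799 0.0052 0.1873] TURN [-0.    0.05 -0.61] SHIFT(after turn) [-0.5   1.86  1.91]
2 [2.64000e-02 5.93300e-01 1.06000e-02 0.00000e+00 1.90854e+01] 0.03002154423615657
```

>>> jog_arm:
  increments:
    - [[-0.1,0.4,0.3,0,0,-0.3,1],[-0.1,0.5,0.5,0,0,-0.3,1],[-0.15,0.5,0.5,0,0,0,1],[-0.15,0.46,0.4,0,0,0,1],[0,0,0.2,0,0,0,1]]

```text
time: 6.5
tool_pos: [0.6852, 0.0649, 0.123]
tcp_rot: [0.223, -3.128, -0.002]
wrist_force: [-0.9, -0.3, -0.5]
width: 0.999
grip_force: 0.0
```

```bash
python3 -c "
from h import *
go(.687,.0625,.073,8)
p,d=viewer.read_camera('scene');P=cloud('scene',d)
m=(abs(P[...,0]-.685)<.12)&(abs(P[...,1]+.068)<.06)&(abs(P[...,2]-.035)<.006)
print(m.sum(),rect(P[m][:,:2]),np.median(P[m][:,2]))
cv2.imwrite('pics/s3.png',cv2.resize(p[160:310,130:400],None,fx=2.9,fy=2.9))"
```

```text
t 6.5 w 0.999 pos [0.6852 0.0649 0.123 ] TURN [ 0.01 -0.05  0.03] SHIFT(after turn) [-0.05 -0.09  1.67]
1116 [ 0.6851 -0.0717  0.153   0.0502  4.7558] 0.0336828605086597
```

View pics/s3.png

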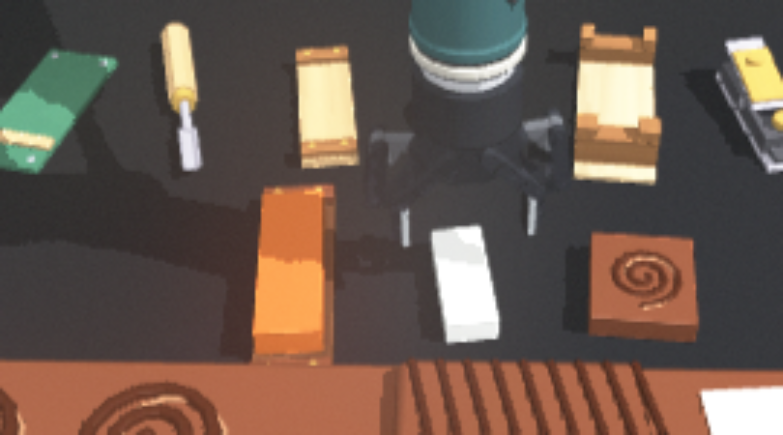

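The orange stone sits between the cleats, perhaps 3 mm off centre to the picture's left; I'll check that later from the top. The gripper straddles the white stone.

>>> jog_arm:
  increments:
    - [[-0.05,-0.09,0.5,0,0,0,1],[0,0,0.5,0,0,0,1],[0,0,0.4,0,0,0,0.6],[0,0,0.2,0,0,0,0.4],[0,0,0,0,0,0,0.2]]

```text
time: 6.97
tool_pos: [0.6869, 0.0586, 0.0765]
tcp_rot: [0.219, -3.129, -0.0]
wrist_force: [-1.7, 0.3, -0.8]
width: 0.606
grip_force: 0.0
```

>>> jog_arm:
  increments:
    - [[0,0,0,0,0,0,0],[0,0,0,0,0,0,-1],[0,0,0,0,0,0,-1],[0,0,0,0,0,0,-1],[0,0,0,0,0,0,-1]]
  force: 50

```text
time: 7.38
tool_pos: [0.689, 0.0594, 0.0801]
tcp_rot: [-0.221, 3.133, -0.0]
wrist_force: [0.7, -0.1, -1.7]
width: 0.456
grip_force: 52.6
```

>>> jog_arm:
  increments:
    - [[0,0,0,0,0,0,-1],[0,0,0,0,0,0,-1],[0,0,0,0,0,0,-1],[0,0,0,0,0,0,-1],[0,0,0,0,0,0,-1]]

```text
time: 7.8
tool_pos: [0.6887, 0.0595, 0.0795]
tcp_rot: [0.221, -3.134, -0.0]
wrist_force: [0.3, -0.0, -1.5]
width: 0.454
grip_force: 52.7
```

```bash
python3 -c "
from h import *
go(.4665,-.065,.14,7.7)"
```

```text
t 7.8 w 0.454 pos [0.6887 0.0595 0.0795] TURN [ 0.   -0.    0.06] SHIFT(after turn) [ 7.9  -3.12 -2.02]
```

>>> jog_arm:
  increments:
    - [[0,0,-0.8,0,0,0,-1],[0.4,-0.1,-0.8,0,0,0,-1],[0.8,-0.3,-0.4,0,0,0,-1],[1,-0.4,0,0,0,0,-1],[1,-0.4,0,0,0,0,-1]]

```text
time: 8.22
tool_pos: [0.5993, 0.0101, 0.1414]
tcp_rot: [-0.222, 3.13, -0.001]
wrist_force: [-1.1, 0.2, -2.2]
width: 0.449
grip_force: 52.8
```

>>> jog_arm:
  increments:
    - [[1,-0.4,0,0,0,0,-1],[1,-0.4,0,0,0,0,-1],[1,-0.4,0,0,0,0,-1],[0.9,-0.4,0,0,0,0,-1],[0.6,-0.3,0,0,0,0,-1]]

```text
time: 8.63
tool_pos: [0.4702, -0.0658, 0.1391]
tcp_rot: [0.221, -3.132, -0.0]
wrist_force: [-0.1, 0.1, -1.4]
width: 0.454
grip_force: 52.8
```

>>> jog_arm:
  increments:
    - [[0.2,0,0.3,0,0,0,-1],[0,0,0.5,0,0,0,-1],[0,0,0.2,0,0,0,-1],[0,0,0,0,0,0,-1],[0,0,0,0,0,0,-1]]

```text
time: 9.05
tool_pos: [0.4673, -0.0656, 0.1091]
tcp_rot: [0.222, -3.133, -0.001]
wrist_force: [-0.2, -0.4, -1.8]
width: 0.451
grip_force: 52.7
```

```bash
python3 -c "
from h import *
go(.4665,-.065,.091,7.7)
p,d=viewer.read_camera('top');P=cloud('top',d)
m=(d>0)&(abs(P[...,0]-.685)<.12)&(abs(P[...,1]+.068)<.06)&(abs(P[...,2]-.035)<.004)
print(m.sum(),rect(P[m][:,:2]),np.median(P[m][:,2]))
cv2.imwrite('pics/t4.png',cv2.resize(p[100:320,220:420],None,fx=2.7,fy=2.7))"
```

```text
t 9.05 w 0.451 pos [ 0.4673 -0.0656  0.1091] TURN [ 0.   -0.01  0.07] SHIFT(after turn) [0.03 0.02 0.6 ]
1541 [ 0.6842 -0.0706  0.1503  0.0503  4.858 ] 0.034681786579411525
```

View pics/t4.png

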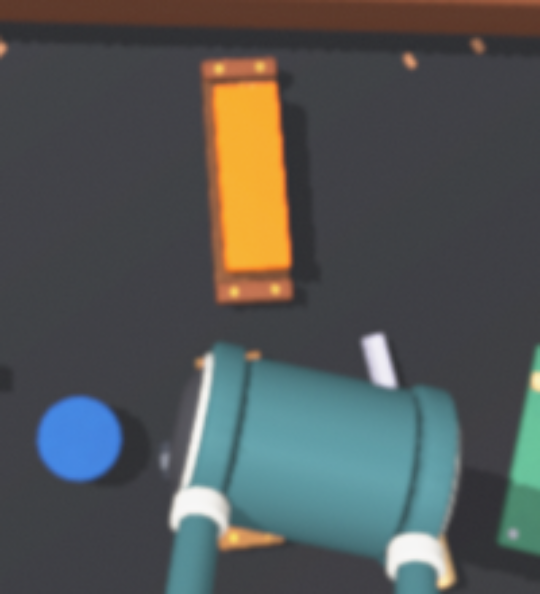

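The orange stone is flat between the cleats with about 2.5 mm of side offset, which is fine. The short holder's cleats peek out at both ends of the arm. I'll lower the white stone now.

>>> jog_arm:
  increments:
    - [[0.03,0.02,0.3,0,0,0,-1],[0,0,0.2,0,0,0,-1],[0,0,0.1,0,0,0,-1],[0,0,0.03,0,0,0,-1],[0,0,0,0,0,0,-1]]

```text
time: 9.52
tool_pos: [0.4658, -0.0653, 0.09]
tcp_rot: [0.221, -3.133, -0.0]
wrist_force: [-0.5, 0.3, -1.4]
width: 0.451
grip_force: 52.7
```

>>> jog_arm:
  increments:
    - [[0,0,0,0,0,0,0.2],[0,0,0,0,0,0,0.3],[0,0,0,0,0,0,0.5],[0,0,-0.2,0,0,0,0.6],[0,0,-0.6,0,0,0,0.8]]

```text
time: 9.93
tool_pos: [0.4642, -0.0651, 0.1131]
tcp_rot: [0.221, -3.129, -0.002]
wrist_force: [-0.5, -0.4, 0.1]
width: 0.896
grip_force: 0.0
```

>>> jog_arm:
  increments:
    - [[0,0,-1,0,0,0,1],[0,0,-1,0,0,0,1],[0,0.7,-0.5,0,0,0,1],[0,1,0,0,0,0,1],[0,1,0,0,0,0,1]]

```text
time: 10.35
tool_pos: [0.4563, 0.015, 0.1926]
tcp_rot: [-0.217, 3.128, -0.001]
wrist_force: [-0.8, -0.2, -0.6]
width: 1.003
grip_force: 0.0
```

>>> jog_arm:
  increments:
    - [[0,1,0,0,0,0,1],[0,1,0,0,0,0,1],[0,1,0,0,0,0,1],[0,1,0,0,0,0,1],[0,1,0,0,0,0,1]]

```text
time: 10.77
tool_pos: [0.4335, 0.1647, 0.1906]
tcp_rot: [-0.221, 3.132, 0.0]
wrist_force: [-0.4, 0.5, -0.2]
width: 1.003
grip_force: 0.0
```

```bash
python3 -c "
from h import *
go(.476,.3305,.13,10.7)
for n in ('top','scene'):
  p,d=viewer.read_camera(n);P=cloud(n,d)
  m=(d>0)&(abs(P[...,0]-.4665)<.08)&(abs(P[...,1]+.065)<.05)&(abs(P[...,2]-.032)<.004)
  print(m.sum(),rect(P[m][:,:2]),np.median(P[m][:,2]))
"
```

```text
t 10.77 w 1.003 pos [0.4335 0.1647 0.1906] TURN [ 0.    0.01 -0.44] SHIFT(after turn) [-2.42  5.17  2.02]
889 [ 0.4656 -0.0647  0.1     0.04    7.9464] 0.03179281045930047
358 [ 0.4676 -0.0653  0.1024  0.0392  6.0178] 0.030651640630714967
```

Short stone placed perfectly. Now the plane.

>>> jog_arm:
  increments:
    - [[-0.5,1,0,0,0,-0.22,1],[-0.5,1,0.2,0,0,-0.22,1],[-0.5,1,0.3,0,0,0,1],[-0.5,1,0.4,0,0,0,1],[-0.4,0.9,0.4,0,0,0,1]]

```text
time: 11.28
tool_pos: [0.4808, 0.3219, 0.1513]
tcp_rot: [-0.293, 3.125, 0.001]
wrist_force: [1.1, -0.7, 0.5]
width: 0.998
grip_force: 0.0
```

>>> jog_arm:
  increments:
    - [[0,0.25,0.5,0,0,0,1],[0,0,0.2,0,0,0,1],[0,0,0,0,0,0,1],[0,0,0,0,0,0,1],[0,0,0,0,0,0,1]]

```text
time: 11.7
tool_pos: [0.4783, 0.3267, 0.1304]
tcp_rot: [-0.291, 3.127, 0.0]
wrist_force: [-0.2, -0.1, -0.4]
width: 1.001
grip_force: 0.0
```

```bash
python3 -c "
from h import *
go(.476,.3305,.074,10.7)"
```

```text
t 11.7 w 1.001 pos [0.4783 0.3267 0.1304] TURN [-0.    0.01 -0.01] SHIFT(after turn) [0.05 0.14 1.88]
```

>>> jog_arm:
  increments:
    - [[0.05,0.14,0.6,0,0,0,1],[0,0,0.6,0,0,0,1],[0,0,0.45,0,0,0,0.6],[0,0,0.23,0,0,0,0.3],[0,0,0,0,0,0,0.2]]

```text
time: 12.12
tool_pos: [0.4748, 0.3303, 0.0718]
tcp_rot: [0.292, -3.125, 0.002]
wrist_force: [-0.2, -0.5, -0.3]
width: 0.615
grip_force: 0.0
```

>>> jog_arm:
  increments:
    - [[0,0,0,0,0,0,0.1],[0,0,0,0,0,0,-0.1],[0,0,0,0,0,0,-1],[0,0,0,0,0,0,-1],[0,0,0,0,0,0,-1]]
  force: 80

```text
time: 12.53
tool_pos: [0.4764, 0.3317, 0.0743]
tcp_rot: [-0.293, 3.126, 0.0]
wrist_force: [0.1, -2.9, 4.3]
width: 0.471
grip_force: 82.8
```

>>> jog_arm:
  increments:
    - [[0,0,0,0,0,0,-1],[0,0,0,0,0,0,-1],[0,0,0,0,0,0,-1],[0,0,0,0,0,0,-1],[0,0,0,0,0,0,-1]]

```text
time: 12.95
tool_pos: [0.4764, 0.3317, 0.0742]
tcp_rot: [-0.293, 3.127, 0.0]
wrist_force: [-1.0, -3.0, 5.7]
width: 0.477
grip_force: 83.1
```

```bash
python3 -c "
from h import *
go(.476,.3305,.074,10.7)
p,d=viewer.read_camera('scene')
cv2.imwrite('pics/s5.png',cv2.resize(p[140:260,310:450],None,fx=4,fy=4))"
```

```text
t 12.95 w 0.477 pos [0.4764 0.3317 0.0742] TURN [0.   0.01 0.  ] SHIFT(after turn) [ 0.02 -0.04  0.01]
```

View pics/s5.png

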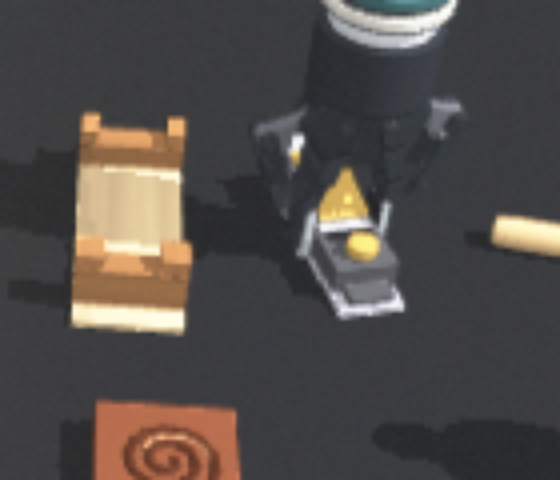

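The plane is gripped across its cheeks, centred. I'll lift it, turn it, and carry it to the green rest.

>>> jog_arm:
  increments:
    - [[0,0,-0.6,0,0,0,-1],[0,0,-0.9,0,0,0.9,-1],[0,0,-0.9,0,0,1,-1],[0,0,-0.8,0,0,1,-1],[0,0,-0.3,0,0,1,-1]]

```text
time: 13.42
tool_pos: [0.4767, 0.3327, 0.1811]
tcp_rot: [0.355, 3.118, 0.005]
wrist_force: [0.5, 1.0, -5.3]
width: 0.479
grip_force: 83.0
```

```bash
python3 -c "
from h import *
go(.4657,-.3275,.14,-12.7)"
```

```text
t 13.42 w 0.479 pos [0.4767 0.3327 0.1811] TURN [ 0.03  0.03 -0.05] SHIFT(after turn) [ -4.48 -21.55   1.37]
```

>>> jog_arm:
  increments:
    - [[-0.1,-0.5,0,0,0,0,-1],[-0.2,-0.9,0,0,0,0,-1],[-0.2,-1,0,0,0,0,-1],[-0.2,-1,0,0,0,0,-1],[-0.2,-1,0,0,0,0,-1]]

```text
time: 13.83
tool_pos: [0.4711, 0.1952, 0.1761]
tcp_rot: [-0.343, -3.12, 0.002]
wrist_force: [0.4, -0.8, -5.9]
width: 0.473
grip_force: 82.7
```

>>> jog_arm:
  increments:
    - [[-0.2,-1,0,0,0,0,-1],[-0.2,-1,0,0,0,0,-1],[-0.2,-1,0,0,0,0,-1],[-0.2,-1,0,0,0,0,-1],[-0.2,-1,0,0,0,0,-1]]

```text
time: 14.25
tool_pos: [0.4674, 0.0425, 0.1764]
tcp_rot: [-0.345, -3.12, 0.0]
wrist_force: [0.4, -0.1, -4.9]
width: 0.474
grip_force: 82.7
```

>>> jog_arm:
  increments:
    - [[-0.2,-1,0,0,0,0,-1],[-0.2,-1,0,0,0,0,-1],[-0.2,-1,0,0,0,0,-1],[-0.2,-1,0,0,0,0,-1],[-0.2,-1,0,0,0,0,-1]]

```text
time: 14.67
tool_pos: [0.4637, -0.11, 0.1764]
tcp_rot: [-0.345, -3.12, -0.001]
wrist_force: [0.1, -0.0, -6.1]
width: 0.478
grip_force: 82.7
```

>>> jog_arm:
  increments:
    - [[-0.2,-1,0,0,0,0,-1],[-0.2,-1,0,0,0,0,-1],[-0.2,-1,0,0,0,0,-1],[-0.3,-1,0.2,0,0,0,-1],[-0.3,-0.8,0.2,0,0,0,-1]]

```text
time: 15.08
tool_pos: [0.4676, -0.259, 0.1646]
tcp_rot: [-0.347, -3.121, -0.001]
wrist_force: [0.5, -0.7, -4.9]
width: 0.476
grip_force: 82.7
```

>>> jog_arm:
  increments:
    - [[-0.2,-0.4,0.3,0,0,0,-1],[0,0,0.3,0,-0.2,0,-1],[0,0,0.3,0,-0.2,0,-1],[0,0,0,0,0,0,-1],[0,0,0,0,0,0,-1]]

```text
time: 15.5
tool_pos: [0.4704, -0.2693, 0.1369]
tcp_rot: [0.343, 3.086, -0.003]
wrist_force: [0.6, 0.0, -5.0]
width: 0.476
grip_force: 82.7
```

```bash
python3 -c "
from h import *
go(.4657,-.3275,.0875,-12.7,-2.5)"
```

```text
t 15.5 w 0.476 pos [ 0.4704 -0.2693  0.1369] TURN [ 0.02 -0.07  0.  ] SHIFT(after turn) [-0.2  -1.93  1.66]
```

>>> jog_arm:
  increments:
    - [[-0.1,-0.7,0.1,0,0,0,-1],[-0.1,-0.8,0.3,0,-0.05,0,-1],[0,-0.43,0.3,0,0,0,-1],[0,0,0.2,0,0,0,-1],[0,0,0,0,0,0,-1]]

```text
time: 15.92
tool_pos: [0.4656, -0.3278, 0.1107]
tcp_rot: [0.344, 3.079, -0.004]
wrist_force: [-0.9, 0.8, -5.1]
width: 0.47
grip_force: 83.0
```

>>> jog_arm:
  increments:
    - [[0,0,0,0,0,0,-1],[0,0,0,0,0,0,-1],[0,0,0,0,0,0,-1],[0,0,0,0,0,0,-1],[0,0,0,0,0,0,-1]]

```text
time: 16.33
tool_pos: [0.4672, -0.3281, 0.113]
tcp_rot: [0.341, 3.075, -0.009]
wrist_force: [-0.4, 0.3, -6.1]
width: 0.476
grip_force: 83.0
```

```bash
python3 -c "
from h import *
go(.4657,-.3275,.0865,-12.7,-2.5)
p,d=viewer.read_camera('scene')
cv2.imwrite('pics/s6.png',cv2.resize(p[120:260,90:260],None,fx=4,fy=4))"
```

```text
t 16.33 w 0.476 pos [ 0.4672 -0.3281  0.113 ] TURN [-0.    0.04  0.01] SHIFT(after turn) [0.09 0.01 0.88]
```

View pics/s6.png

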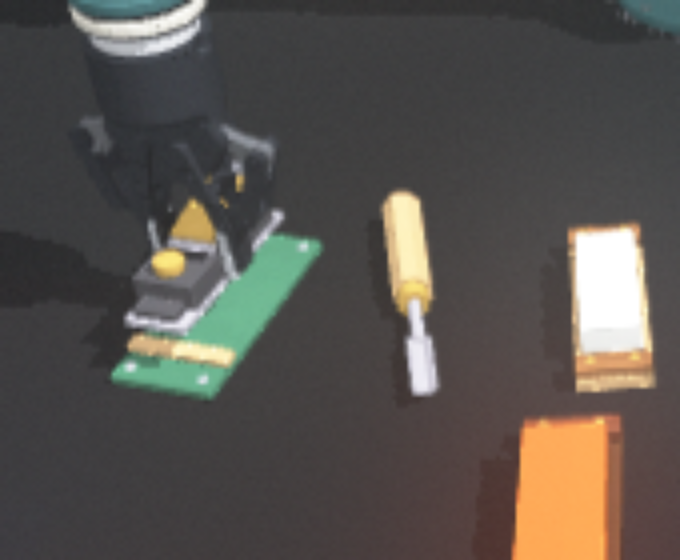

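The plane is held nose-up over the green rest, with its apparent shift explained by parallax. I'll lower and release.

>>> jog_arm:
  increments:
    - [[0.09,0,0.35,0,0,0,-1],[0,0,0.3,0,0,0,-1],[0,0,0.15,0,0,0,-1],[0,0,0.08,0,0,0,-1],[0,0,0,0,0,0,-1]]

```text
time: 16.8
tool_pos: [0.4648, -0.3276, 0.0853]
tcp_rot: [0.342, 3.078, -0.006]
wrist_force: [-0.8, -0.1, -5.1]
width: 0.474
grip_force: 83.1
```

>>> jog_arm:
  increments:
    - [[0,0,0,0,0,0,-1],[0,0,0,0,0,0,-1],[0,0,0,0,0,0,-1],[0,0,0,0,0,0,-1],[0,0,0,0,0,0,-1]]

```text
time: 17.22
tool_pos: [0.4655, -0.3282, 0.0859]
tcp_rot: [0.342, 3.076, -0.008]
wrist_force: [0.5, -0.7, -5.1]
width: 0.468
grip_force: 83.1
```

```bash
python3 -c "
from h import *
go(.4657,-.3275,.0855,-12.7,-2.5)"
```

```text
t 17.22 w 0.468 pos [ 0.4655 -0.3282  0.0859] TURN [0.   0.03 0.  ] SHIFT(after turn) [-0.    0.02  0.01]
```

>>> jog_arm:
  increments:
    - [[0,0.02,0.04,0,0,0,-1],[0,0,0,0,0,0,-1],[0,0,0,0,0,0,0.2],[0,0,0,0,0,0,0.3],[0,0,0,0,0,0,0.5]]

```text
time: 17.63
tool_pos: [0.4664, -0.3281, 0.0856]
tcp_rot: [0.342, 3.074, -0.01]
wrist_force: [0.4, -0.8, -0.2]
width: 0.748
grip_force: 0.0
```

>>> jog_arm:
  increments:
    - [[0,0,0,0,0,0,0.8],[0,0,-0.3,0,0,0,1],[0,0,-0.7,0,0,0,1],[0,0,-1,0,0.2,0,1],[0,0,-1,0,0.2,0,1]]

```text
time: 18.05
tool_pos: [0.4611, -0.3261, 0.1754]
tcp_rot: [0.347, 3.12, 0.001]
wrist_force: [0.4, -0.4, 1.5]
width: 1.001
grip_force: 0.0
```

>>> jog_arm:
  increments:
    - [[0,0.5,-0.3,0,0,-0.9,1],[0.2,0.8,0,0,0,-0.9,1],[0.2,0.8,0,0,0,-0.9,1],[0.2,0.8,0,0,0,-0.9,1],[0.3,0.6,0,0,0,-1,1]]

```text
time: 18.47
tool_pos: [0.4384, -0.2219, 0.1845]
tcp_rot: [-0.415, 3.108, -0.003]
wrist_force: [-0.1, 0.3, 0.4]
width: 0.999
grip_force: 0.0
```

```bash
python3 -c "
from h import *
go(.432,-.205,.13,14.7)
for n in ('top','scene'):
  p,d=viewer.read_camera(n);P=cloud(n,d)
  def f(c,r,lo,hi):
    m=(d>0)&(abs(P[...,0]-c[0])<r[0])&(abs(P[...,1]-c[1])<r[1])&(P[...,2]>lo)&(P[...,2]<hi)
    print(n,m.sum(),rect(P[m][:,:2])) if m.sum()>20 else 0
  f((.468,-.328),(.1,.055),.031,.045)
  f((.468,-.328),(.1,.055),.0,.012)
  f((.46,-.197),(.12,.055),.006,.04)
  cv2.imwrite('pics/x7%s.png'%n,p)
a=cv2.imread('pics/x7top.png')[210:325,340:470];b=cv2.imread('pics/x7scene.png')[155:240,100:230]
b=cv2.resize(b,(390,255));a=cv2.resize(a,(390,345));cv2.imwrite('pics/x7.png',np.vstack([a,b]))"
```

```text
t 18.47 w 0.999 pos [ 0.4384 -0.2219  0.1845] TURN [-0.03  0.06  0.09] SHIFT(after turn) [0.06 0.6  1.82]
top 212 [ 5.02300e-01 -3.24900e-01  6.03000e-02  3.36000e-02 -4.78071e+01]
top 867 [ 0.4687 -0.328   0.1985  0.1099 -0.0086]
top 688 [ 0.462  -0.2035  0.2017  0.0401 14.6406]
scene 335 [  0.4643  -0.3267   0.114    0.043  -12.9792]
scene 609 [ 0.4683 -0.3278  0.1989  0.1091 -0.0247]
scene 392 [ 0.461  -0.1983  0.2051  0.0259 14.3267]
```

View pics/x7.png

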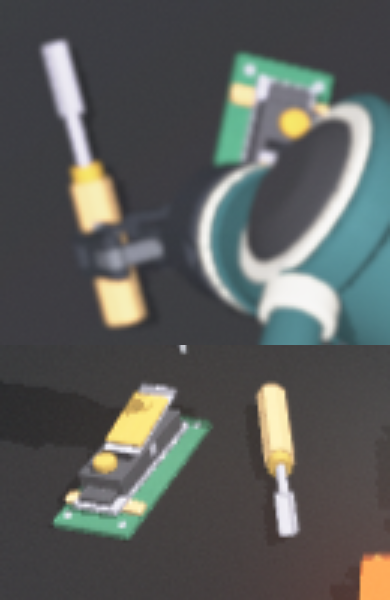

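The plane is well placed, toe on the strip, with its measured mid at about (.468,-.328). Now the gouge.

>>> jog_arm:
  increments:
    - [[0.06,0.3,0.4,0,0,0.09,1],[0,0.3,0.6,0,0,0,1],[0,0,0.6,0,0,0,1],[0,0,0.2,0,0,0,1],[0,0,0,0,0,0,1]]

```text
time: 18.98
tool_pos: [0.4314, -0.2064, 0.1282]
tcp_rot: [-0.391, 3.114, -0.001]
wrist_force: [0.0, 0.1, 0.3]
width: 1.001
grip_force: 0.0
```

>>> jog_arm:
  increments:
    - [[0,0,0,0,0,0,1],[0,0,0,0,0,0,1],[0,0,0,0,0,0,1],[0,0,0,0,0,0,1],[0,0,0,0,0,0,1]]

```text
time: 19.4
tool_pos: [0.4326, -0.2069, 0.1302]
tcp_rot: [-0.392, 3.111, -0.004]
wrist_force: [-0.4, -0.7, 0.5]
width: 1.001
grip_force: 0.0
```

```bash
python3 -c "
from h import *
go(.432,-.205,.075,14.7)"
```

```text
t 19.4 w 1.001 pos [ 0.4326 -0.2069  0.1302] TURN [-0.03  0.05 -0.06] SHIFT(after turn) [0.   0.07 1.84]
```

>>> jog_arm:
  increments:
    - [[0,0.07,0.6,-0.03,0.05,-0.06,1],[0,0,0.6,0,0,0,0.7],[0,0,0.44,0,0,0,0.4],[0,0,0.2,0,0,0,0.1],[0,0,0,0,0,0,-0.1]]

```text
time: 19.82
tool_pos: [0.4306, -0.2039, 0.0729]
tcp_rot: [0.402, -3.113, -0.004]
wrist_force: [-0.4, -0.4, -0.5]
width: 0.461
grip_force: 0.0
```

>>> jog_arm:
  increments:
    - [[0,0,0,0,0,0,-0.2],[0,0,0,0,0,0,-1],[0,0,0,0,0,0,-1],[0,0,0,0,0,0,-1],[0,0,0,0,0,0,-1]]
  force: 50

```text
time: 20.23
tool_pos: [0.4324, -0.2049, 0.0752]
tcp_rot: [-0.403, 3.115, -0.001]
wrist_force: [0.5, -0.1, 3.9]
width: 0.292
grip_force: 49.7
```

>>> jog_arm:
  increments:
    - [[0,0,0,0,0,0,-1],[0,0,0,0,0,0,-1],[0,0,0,0,0,0,-1],[0,0,0,0,0,0,-1],[0,0,0,0,0,0,-1]]

```text
time: 20.65
tool_pos: [0.4324, -0.2049, 0.0752]
tcp_rot: [-0.403, 3.115, -0.001]
wrist_force: [-0.2, 0.4, 7.3]
width: 0.29
grip_force: 50.1
```

```bash
python3 -c "
from h import *
go(.432,-.205,.2,-5)
p,d=viewer.read_camera('scene');P=cloud('scene',d)
m=(d>0)&(abs(P[...,0]-.49)<.09)&(abs(P[...,1]+.19)<.04)&(P[...,2]>.005)&(P[...,2]<.022);q=P[m]
print(len(q),rect(q[:,:2]),q[q[:,0].argsort()[-10:]].mean(0))"
```

```text
t 20.65 w 0.29 pos [ 0.4324 -0.2049  0.0752] TURN [-0.    0.01  3.29] SHIFT(after turn) [ 0.01 -0.   -4.16]
264 [ 0.4812 -0.1986  0.1642  0.0488  6.7352] [ 0.55883728 -0.17403151  0.01269646]
```

>>> jog_arm:
  increments:
    - [[0,0,-0.6,0,0,0,-1],[0,0,-0.9,0,0,0.8,-1],[0,0,-0.9,0,0,0.9,-1],[0,0,-0.8,0,0,0.9,-1],[0,0,-0.3,0,0,0.7,-1]]

```text
time: 21.12
tool_pos: [0.4331, -0.2053, 0.1826]
tcp_rot: [0.146, 3.134, -0.003]
wrist_force: [-0.0, -0.8, -1.1]
width: 0.291
grip_force: 49.6
```

>>> jog_arm:
  increments:
    - [[0,0.6,0,0,0,0,-1],[-0.1,0.9,0,0,0,0,-1],[-0.1,1,0,0,0,0,-1],[0,1,0,0,0,0,-1],[0,1,0,0,0,0,-1]]

```text
time: 21.53
tool_pos: [0.4491, -0.0694, 0.1789]
tcp_rot: [-0.14, -3.137, -0.001]
wrist_force: [-0.1, -1.1, -0.5]
width: 0.291
grip_force: 49.5
```

>>> jog_arm:
  increments:
    - [[0.1,1,0,0,0,0,-1],[0.1,1,0,0,0,0,-1],[0.1,1,0,0,0,0,-1],[0.1,1,0,0,0,0,-1],[0.1,1,0,0,0,0,-1]]

```text
time: 21.95
tool_pos: [0.4471, 0.0815, 0.1789]
tcp_rot: [-0.139, -3.137, -0.001]
wrist_force: [0.1, -0.3, -1.4]
width: 0.289
grip_force: 49.5
```

>>> jog_arm:
  increments:
    - [[0.1,1,0,0,0,0,-1],[0.1,0.8,0,0,0,0,-1],[0.1,0.5,0.2,0,0,0,-1],[0,0,0.4,0,0,0,-1],[0,0,0.2,0,0,0,-1]]

```text
time: 22.37
tool_pos: [0.4439, 0.1505, 0.154]
tcp_rot: [-0.135, -3.136, 0.0]
wrist_force: [0.3, -0.9, -2.5]
width: 0.29
grip_force: 49.6
```

```bash
python3 -c "
from h import *
go(.434,.2012,.13,-5)"
```

```text
t 22.37 w 0.29 pos [0.4439 0.1505 0.154 ] TURN [-0.   -0.03  0.01] SHIFT(after turn) [0.48 1.65 0.8 ]
```

>>> jog_arm:
  increments:
    - [[0.2,0.6,0.2,0,0,0,-1],[0.2,0.6,0.3,0,0,0,-1],[0.08,0.45,0.2,0,0,0,-1],[0,0,0.1,0,0,0,-1],[0,0,0,0,0,0,-1]]

```text
time: 22.78
tool_pos: [0.4341, 0.1998, 0.1302]
tcp_rot: [-0.137, -3.135, 0.002]
wrist_force: [-0.4, 0.2, -1.5]
width: 0.29
grip_force: 49.7
```

>>> jog_arm:
  increments:
    - [[0,0,0,0,0,0,-1],[0,0,0,0,0,0,-1],[0,0,0,0,0,0,-1],[0,0,0,0,0,0,-1],[0,0,0,0,0,0,-1]]

```text
time: 23.2
tool_pos: [0.4354, 0.1999, 0.1317]
tcp_rot: [-0.14, -3.138, -0.001]
wrist_force: [0.6, 0.3, -1.6]
width: 0.29
grip_force: 49.7
```

```bash
python3 -c "
from h import *
go(.434,.2012,.1,-5)
p,d=viewer.read_camera('scene')
cv2.imwrite('pics/s8.png',cv2.resize(p[120:250,290:400],None,fx=4.5,fy=4.5))
p,d=viewer.read_camera('top');cv2.imwrite('pics/t8.png',p)"
```

```text
t 23.2 w 0.29 pos [0.4354 0.1999 0.1317] TURN [ 0.01 -0.   -0.02] SHIFT(after turn) [0.05 0.04 1.06]
```

View pics/s8.png

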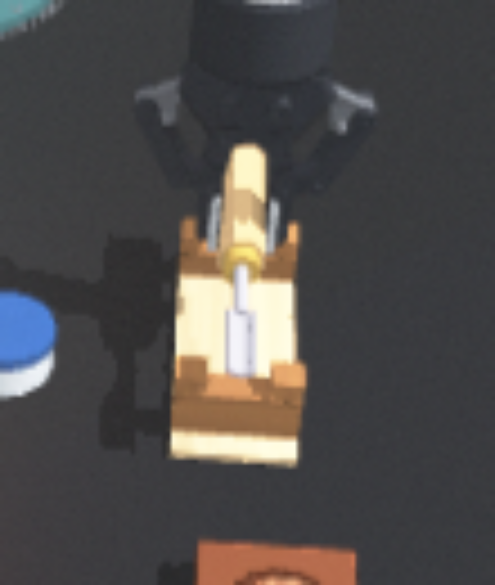

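The gouge is aligned over the rest, with the blade above the narrow notch at about (240,350) in the crop. I'll lower it.

>>> jog_arm:
  increments:
    - [[0.05,0.04,0.4,0,0,0,-1],[0,0,0.35,0,0,0,-1],[0,0,0.2,0,0,0,-1],[0,0,0.1,0,0,0,-1],[0,0,0,0,0,0,-1]]

```text
time: 23.72
tool_pos: [0.4332, 0.2014, 0.0993]
tcp_rot: [-0.139, -3.136, 0.001]
wrist_force: [-0.8, 0.2, -0.6]
width: 0.287
grip_force: 49.7
```

>>> jog_arm:
  increments:
    - [[0,0,0,0,0,0,-1],[0,0,0,0,0,0,-1],[0,0,0,0,0,0,-1],[0,0,0,0,0,0,-1],[0,0,0,0,0,0,-1]]

```text
time: 24.13
tool_pos: [0.4337, 0.2017, 0.1]
tcp_rot: [-0.139, -3.138, -0.001]
wrist_force: [0.4, -0.2, -1.4]
width: 0.29
grip_force: 49.7
```

>>> jog_arm:
  increments:
    - [[0,0,0.02,0,0,0,-1],[0,0,0,0,0,0,-0.3],[0,0,0,0,0,0,-0.1],[0,0,0,0,0,0,0.1],[0,0,0,0,0,0,0.2]]

```text
time: 24.55
tool_pos: [0.4338, 0.2017, 0.0995]
tcp_rot: [-0.139, -3.138, -0.001]
wrist_force: [-0.9, 0.1, -0.2]
width: 0.598
grip_force: 0.0
```

>>> jog_arm:
  increments:
    - [[0,0,0,0,0,0,0.3],[0,0,-0.3,0,0,0,0.4],[0,0,-0.7,0,0,0,0.6],[0,0,-1,0,0,0,1],[0,0,-1,0,0,0,1]]

```text
time: 24.97
tool_pos: [0.4329, 0.2012, 0.1901]
tcp_rot: [-0.139, -3.136, 0.001]
wrist_force: [0.3, 0.4, -0.1]
width: 0.998
grip_force: 0.0
```

>>> jog_arm:
  increments:
    - [[0,0.3,-0.8,0,0,0,1],[0,1,0,0,0,0,1],[0,1,0,0,0,0,1],[0,1,0,0,0,0,1],[0,1,0,0,0,0,1]]

```text
time: 25.38
tool_pos: [0.4453, 0.3314, 0.2147]
tcp_rot: [0.14, 3.138, 0.002]
wrist_force: [0.5, 0.2, -0.9]
width: 1.002
grip_force: 0.0
```

>>> jog_arm:
  increments:
    - [[0,1,0,0,0,0,1],[0,1,0,0,0,0,1],[0,0.5,0,0,0,0,1],[0,0,0,0,0,0,1],[0,0,0,0,0,0,1]]

```text
time: 25.8
tool_pos: [0.4516, 0.4049, 0.2136]
tcp_rot: [-0.137, -3.138, 0.001]
wrist_force: [-0.5, -0.6, -0.6]
width: 1.003
grip_force: 0.0
```

```bash
python3 -c "
from h import *
for n in ('top','scene'):
  p,d=viewer.read_camera(n);P=cloud(n,d)
  def f(k,c,r,lo,hi):
    m=(d>0)&(abs(P[...,0]-c[0])<r[0])&(abs(P[...,1]-c[1])<r[1])&(P[...,2]>lo)&(P[...,2]<hi)
    print(n,k,m.sum(),rect(P[m][:,:2])) if m.sum()>20 else 0
  f('plane',(.468,-.328),(.1,.055),.031,.045)
  f('long',(.685,-.07),(.12,.055),.03,.04)
  f('lholdTop',(.685,-.07),(.13,.055),.016,.024)
  f('short',(.466,-.065),(.12,.055),.028,.036)
  f('handle',(.40,.2),(.07,.02),.038,.055)
  f('tin',(.472,.063),(.06,.06),.024,.034)
  f('sample',(.687,.2),(.08,.07),.018,.027)
  cv2.imwrite('pics/x9%s.png'%n,p)
a=cv2.imread('pics/x9top.png')[100:325,100:470];b=cv2.imread('pics/x9scene.png')[140:300,100:420]
b=cv2.resize(b,(370*3//2,278));a=cv2.resize(a,(370*3//2,318));cv2.imwrite('pics/x9.png',np.vstack([a,b]))"
```

```text
top plane 555 [  0.464   -0.3263   0.1129   0.0434 -12.85  ]
top long 1570 [ 0.6839 -0.0709  0.1502  0.0505  4.8228]
top lholdTop 400 [ 0.6855 -0.0676  0.2001  0.0584  4.3754]
top short 895 [ 0.4656 -0.0648  0.0999  0.0401  7.7149]
top handle 687 [ 0.4163  0.2036  0.1077  0.0265 -5.3341]
top tin 734 [ 0.4728  0.0622  0.0633  0.0629 27.8275]
top sample 1476 [ 0.6876  0.2003  0.0903  0.0811 -4.6709]
scene plane 332 [  0.4648  -0.3267   0.1119   0.043  -12.8251]
scene long 1108 [ 0.685  -0.0719  0.154   0.05    4.6047]
scene lholdTop 188 [ 0.6823 -0.0688  0.1935  0.0587  4.0545]
scene short 357 [ 0.4688 -0.0652  0.1005  0.0393  5.9867]
scene handle 239 [ 0.4172  0.2017  0.107   0.0242 -5.13  ]
scene tin 317 [ 0.4754  0.0605  0.0673  0.0603 -0.6688]
scene sample 1074 [ 0.6897  0.1991  0.0934  0.0802 -4.9321]
```

View pics/x9.png

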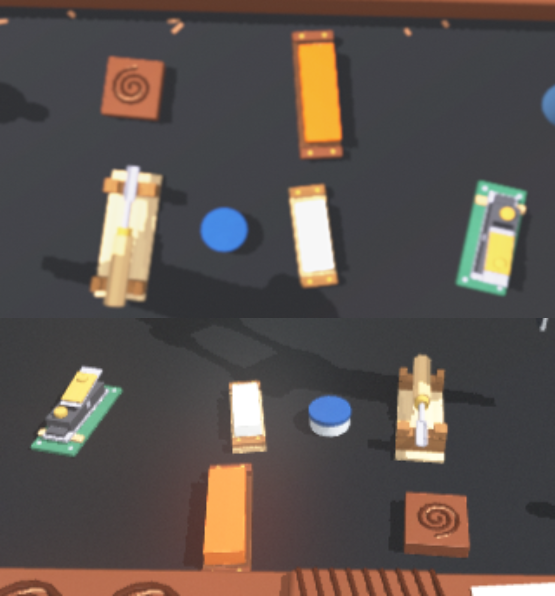

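All four pieces are on their holders, and the tin and sample block haven't moved. The arm is clear, so I'm handing the job in.

```bash
python3 -c "
from workcell import bot
print(bot.finish_job())"
```

```text
the job is handed in; nothing more can be done
None
```

The job is handed in: both stones, the plane and the gouge are on their own holders, though the long stone sits about 3 mm off centre across its board, and the tin and sample block were left where they were.

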